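# Line up the bench bottles by height

## Robot

A 6-joint arm with a two-finger parallel gripper is mounted at the origin on a cart in front of the work surface, level with it; the furniture and walls round the work are solid. World frame = base frame: x ahead of the robot, y to its left, z up, the work surface at z = 0. Lengths are in m, angles in degrees, forces in N, time in s.
With the tool pointing down it reaches from about 0.375 to 0.9 m from the base axis. Payload 3.1 kg.
Tool frame: the origin (TCP) lies at the very end of the fingers, on their centre line; the grasp point (between the pads) lies 19 mm behind it (grip_point_offset is the distance from the TCP to the grasp point, in m); y points along the fingers, x is the direction in which the jaws open and shut, and the axes are right-handed (so a half turn about y gives the same grasp; the last joint's range is limited). The gripper opens to 87 mm and grips with 3 to 60 N. Pads are 19 mm wide; open, the fingers measure 117 mm over their backs; the gripper's body (75 mm by 190 mm) begins 51 mm behind the grasp point.
Start: joints at [-79.555, 30.224, 82.088, -0, 67.689, -10.227], TCP at [0.221, -0.585, 0.223] pointing down, gripper open.
Joint ranges: [-176.69, 176.69], [-43.24, 126.21], [12.49, 139.97], [-82, 262], [0, 151.66], [-163.58, 163.58]. Speed limits (degrees/s): [159.86, 159.86, 180, 180, 180, 180].

## Interface

Orientations are given as a 3x3 rotation matrix whose columns are the frame's x, y, z axes.
In Python, from rig import * gives the robot as it stands.
- The arm moves only by the tool send_rows, never from a script. Its argument "moves" is text: rows parted by semicolons, each of 5 numbers parted by spaces: the finger opening in mm, from 0 to 87, then the shift along the tool's x, y, z in mm, then the turn about the tool's y in degrees. In form: fingers dx dy dz yaw; .... A call has 1 to 20 rows; each row shifts and turns the commanded pose from where the row before left it, along the tool's axes as they then stand; what a row does not reach is not made up. A row lasts 1/12 s, in which the tool goes at most 41.7 mm and 7.16 degrees, less where a joint would pass 70% of its speed; a pose out of reach is approached as far as the arm can. A call is refused whole if a number of a shift passes 41.7 or a number of a turn 7.16, either way. A call with a gripper value outside its range is refused whole. The fingers move at their own pace and stop on an object; the grip force is fixed at half the most. Time passes only in rows, so rows that do not move let the fingers close. It gives the time, the measured TCP pose, the force and the opening at its end, in the units of the state.
- read_state(): the state, without advancing time (a new reading comes with each control period).
- capture(name): name is "scene" or "top"; returns a dict with "image" (420x560x3 uint8, blue, green, red), "z_map" (420x560 float32, m along the optical axis (not along the pixel's ray), 0 where there is no reading), "mtx" (3x3 intrinsics, pixels), "distortion" ([k1, k2, p1, p2, k3] as OpenCV has them; the pictures are not rectified), "origin" and "rotation" of the camera in the world. Camera axes: x right, y up, looking along -z (the intrinsics and any distortion apply to the point x, -y, -z); pixel columns grow to the right and rows downward; lengths in m; the calibration is good to about 2 mm. A picture is of the moment at which its call begins.
- hand_in(): hands the job in, once; it reports no verdict.
Trained networks look in a picture, given as the dict that the camera call returned (one of the last four; its "shot" number tells which), for a name from the list of things; names that differ only in an ending like _2 or _b are one class to them, and where a whole thing is asked for, a point or a joint stands for the part that bears it (a point fixed in the world has none). Each returns a list of dicts, best first, with "p" (0 to 1); they miss things now and then, are a little off and sometimes report something else, mostly with a low value. They report only what shows in the picture. A call takes as long as a camera call.
- search_frame(picture, name): "bbox" ([left, top, right, bottom] in pixels, round what is visible of it).
- masks_of(picture, name): "region" (420x560 bool, what is visible of it) and "bbox" ([left, top, right, bottom] in pixels, round what is visible of it).
- mark_of(picture, name): "pixel" ([row, column] in pixels: a listed point, or the origin of a listed thing).
The state is a dict: "time_s": time; "joint_positions": joint angles; "qvel": joint speeds; "tau": joint torques, N m; "position": TCP position; "tcp_rot": TCP orientation; "force": force on the tool from outside, world axes, zero at the start; "moment": the same for the moment, N m; "opening": opening from 0.0 (shut) to 1.0 (fully open).
Only numpy, scipy, OpenCV 4.12 (cv2) and the standard library are available. Lean on these libraries where they do the work, as an engineer would, in place of code of your own. Each camera call takes 0.05 s, during which the arm holds its last target. There are 200 camera calls.

## Task

Take the four bottles that stand loose in front of the wooden board (tall white one, slim one with a spray head, jar with a red cap, small cream one with a black cap) and stand them on its four round marks, one centred on each, in order of height: the tallest on the mark next to the red knob, the shortest on the mark farthest from it. Keep the bottles upright all the time, and leave the striped mug standing where it is.

Things in the scene. Friction and masses are not known exactly. Their poses are not given: they have to be found in the camera images.
- cream_bottle: Small round bottle with cream body and wide black cap, 81 mm tall, 35 mm across all the way up, about 0.1 kg. Origin: centre of its underside, z up its axis; stands upright at the start, any yaw.
- red_cap_jar: Round jar with red cap, 97 mm tall, 42 mm across the body, 45 mm across the cap (from 76 mm up), about 0.13 kg. Origin: centre of its underside, z up its axis; stands upright at the start, any yaw.
- spray_bottle: Slim white bottle with black spray head, 114 mm tall; round body 31 mm across up to 65 mm high, sloping in above; head 20 mm across from 80 mm up; about 0.09 kg. Origin: centre of its underside, z up its axis; stands upright at the start, any yaw.
- tall_bottle: Tall white round bottle with ribbed white cap, 201 mm tall; body 69 mm across up to about 130 mm, sloping in to the neck above; cap 35 mm across, from 176 mm up to the top; about 0.3 kg. Origin: centre of its underside, z up its axis; stands upright at the start, any yaw.
- mark_a: One of four identical round rubber marks (dark disc 74 mm across with a lighter middle, 2 mm high, fixed) in a straight row 88 mm apart on the wooden board. The four are shuffled: the letter says nothing about the place in the row. Origin: centre of its underside, on the board's top; a bottle stands on it with its underside 14 mm above the bench; its y axis runs along the row.
- mark_b: One of four identical round rubber marks (dark disc 74 mm across with a lighter middle, 2 mm high, fixed) in a straight row 88 mm apart on the wooden board. The four are shuffled: the letter says nothing about the place in the row. Origin: centre of its underside, on the board's top; a bottle stands on it with its underside 14 mm above the bench; its y axis runs along the row.
- mark_c: One of four identical round rubber marks (dark disc 74 mm across with a lighter middle, 2 mm high, fixed) in a straight row 88 mm apart on the wooden board. The four are shuffled: the letter says nothing about the place in the row. Origin: centre of its underside, on the board's top; a bottle stands on it with its underside 14 mm above the bench; its y axis runs along the row.
- mark_d: One of four identical round rubber marks (dark disc 74 mm across with a lighter middle, 2 mm high, fixed) in a straight row 88 mm apart on the wooden board. The four are shuffled: the letter says nothing about the place in the row. Origin: centre of its underside, on the board's top; a bottle stands on it with its underside 14 mm above the bench; its y axis runs along the row.
- red_knob: Small red turned knob, 22 mm across, 27 mm high, fixed on the board at one end of the row of marks (a black one stands at the other end; which end is red changes). Origin: centre of its underside, on the board's top (12 mm above the bench), on the line of the marks, 60 mm from the nearest mark's centre. Its y axis runs along the row.
- mug: White mug with green stripes, 86 mm across, 95 mm high, handle to its own -y; 115 mm long over the handle; stands among the bottles and is to be left alone. Origin: at the bottom, midway along those 115 mm (the cup's axis lies 15 mm to its +y).

How it is judged (in metres and radians):
At the end, for the whole second after the job is handed in: Bottles upright (0.08 rad) and at rest on the board's marks, centres within 13 mm of the mark's along and across the row, in order of height: tallest next to the red knob, shortest farthest; mug upright, within 25 mm of its start (horizontal distance between tall_bottle and red_knob between 0.047 and 0.073 m and x of tall_bottle in the frame of red_knob between -0.013 and 0.013 m and height (world z) of tall_bottle between 0.01 and 0.018 m and angle between each of tall_bottle, spray_bottle, red_cap_jar, cream_bottle's own z axis and vertical below 0.08 rad and linear speed of each of tall_bottle, spray_bottle, red_cap_jar, cream_bottle below 0.02 m/s and horizontal distance between spray_bottle and red_knob between 0.135 and 0.161 m and x of spray_bottle in the frame of red_knob between -0.013 and 0.013 m and height (world z) of spray_bottle between 0.01 and 0.018 m and horizontal distance between red_cap_jar and red_knob between 0.223 and 0.249 m and x of red_cap_jar in the frame of red_knob between -0.013 and 0.013 m and height (world z) of red_cap_jar between 0.01 and 0.018 m and horizontal distance between cream_bottle and red_knob between 0.311 and 0.337 m and x of cream_bottle in the frame of red_knob between -0.013 and 0.013 m and height (world z) of cream_bottle between 0.01 and 0.018 m and distance of mug from where it was at the start of the episode below 0.025 m and angle between mug's own z axis and vertical below 0.1 rad); the robot touches nothing.
It fails at once if a bottle tipped over (more than 0.6 rad) (angle between any of cream_bottle, red_cap_jar, spray_bottle, tall_bottle's own z axis and vertical above 0.6 rad).
It fails at once if the mug was tipped (more than 0.3 rad) or shifted more than 25 mm (angle between mug's own z axis and vertical above 0.3 rad or distance of mug from where it was at the start of the episode above 0.025 m).
It also fails if it takes over 122 s, if anything falls off the work surface, if the arm or the gripper's body presses on something with over 40 N, if the wrist force passes 120 N, or if a joint passes its speed limit or range.

## Working session

There is one attempt and no reset: what is moved stays moved. The work goes in short steps, Python scripts to look and compute and a tool call to move; the robot and the scene stay as the last step left them, time stands still between calls to the robot, and variables do not carry over. Pictures are saved under pics/ and viewed, about 12 in all and at most 16, crops included, and the job is handed in when it is done.

Besides the shell and the picture viewer there is one more tool, called after ">>>" in YAML: its name, and indented under it one key for each argument. send_rows: Moves the arm, as the interface text tells. Its arguments: {"type":"object","properties":{"moves":{"type":"string"}},"required":["moves"]}

```bash
mkdir -p pics; ls; cat > h.py <<'E'
from rig import *
import numpy as np, cv2
def world(c,px,depth=None,z=None):
    """px Nx2 (col,row) -> world, by z_map depth or plane z"""
    px=np.asarray(px,float).reshape(-1,1,2)
    n=cv2.undistortPoints(px,np.array(c["mtx"]),np.array(c["distortion"])).reshape(-1,2)
    d=np.c_[n[:,0],-n[:,1],-np.ones(len(n))]@np.array(c["rotation"]).T
    o=np.array(c["origin"])
    t=np.asarray(depth) if z is None else (z-o[2])/d[:,2]
    return o+d*np.reshape(t,(-1,1))
def cloud(c,m):
    m=m&(c["z_map"]>0); r,k=np.nonzero(m)
    return world(c,np.c_[k,r],depth=c["z_map"][r,k])
E
python3 - <<'E'
from h import *
s=read_state(); print(s["time_s"],s["position"],np.round(s["tcp_rot"],3).tolist(),s["opening"])
for n in ("scene","top"):
    c=capture(n); cv2.imwrite(f"pics/{n}0.png",c["image"]); print(n,np.round(c["origin"],3),np.round(c["rotation"],2).tolist())
    for t in ("tall_bottle","spray_bottle","red_cap_jar","cream_bottle","mark_a","red_knob","mug"):
        for r in masks_of(c,t)[:5 if t=="mark_a" else 2]:
            P=cloud(c,r["region"])
            print(t,round(r["p"],2),np.round(r["bbox"]).tolist(),len(P),np.round(np.percentile(P,[2,50,98],axis=0),3).tolist() if len(P) else None)
E
```

```text
pics
0.0 [ 0.22054565 -0.58399776  0.22158734] [[0.353, -0.0, 0.936], [-0.936, 0.002, 0.353], [-0.002, -1.0, 0.0]] 1.0024164222781913
scene [0.14  0.838 0.395] [[-0.88, 0.18, -0.45], [-0.48, -0.37, 0.79], [-0.02, 0.91, 0.41]]
tall_bottle 0.56 [300.0, 127.0, 334.0, 224.0] 2612 [[0.43, 0.081, 0.006], [0.453, 0.11, 0.099], [0.487, 0.121, 0.199]]
spray_bottle 0.86 [330.0, 155.0, 342.0, 202.0] 359 [[0.45, -0.032, 0.005], [0.458, -0.021, 0.056], [0.468, -0.013, 0.112]]
red_cap_jar 0.68 [225.0, 236.0, 257.0, 301.0] 1799 [[0.436, 0.373, 0.004], [0.449, 0.403, 0.061], [0.475, 0.411, 0.098]]
cream_bottle 0.82 [286.0, 204.0, 300.0, 226.0] 278 [[0.414, 0.207, 0.061], [0.446, 0.231, 0.077], [0.463, 0.291, 0.094]]
mark_a 0.88 [187.0, 228.0, 220.0, 243.0] 479 [[0.589, 0.246, 0.013], [0.619, 0.279, 0.014], [0.654, 0.312, 0.015]]
mark_a 0.69 [248.0, 184.0, 280.0, 196.0] 212 [[0.602, -0.015, 0.013], [0.633, 0.018, 0.014], [0.662, 0.046, 0.016]]
mark_a 0.66 [208.0, 213.0, 241.0, 226.0] 405 [[0.593, 0.158, 0.013], [0.625, 0.194, 0.014], [0.659, 0.226, 0.015]]
mark_a 0.52 [233.0, 196.0, 262.0, 208.0] 329
[... 1206 characters left out ...]
 0.018]]
mark_a 0.88 [217.0, 168.0, 244.0, 193.0] 631 [[0.589, 0.242, 0.011], [0.622, 0.277, 0.015], [0.656, 0.311, 0.019]]
mark_a 0.82 [314.0, 164.0, 342.0, 187.0] 553 [[0.601, -0.018, 0.011], [0.633, 0.014, 0.015], [0.666, 0.044, 0.018]]
mark_a 0.73 [246.0, 168.0, 275.0, 193.0] 602 [[0.593, 0.155, 0.011], [0.625, 0.189, 0.015], [0.658, 0.221, 0.018]]
red_knob 0.72 [181.0, 247.0, 232.0, 286.0] 1095 [[0.357, 0.271, 0.031], [0.391, 0.333, 0.037], [0.432, 0.367, 0.096]]
red_knob 0.52 [198.0, 175.0, 210.0, 183.0] 55 [[0.611, 0.328, 0.018], [0.618, 0.336, 0.038], [0.628, 0.345, 0.042]]
mug 0.86 [181.0, 250.0, 231.0, 288.0] 1099 [[0.356, 0.273, 0.03], [0.391, 0.333, 0.037], [0.432, 0.367, 0.096]]
```

```bash
python3 - <<'E'
import cv2
a=cv2.imread("pics/scene0.png")[90:340,120:400];b=cv2.imread("pics/top0.png")[130:310,120:400]
cv2.imwrite("pics/s0c.png",cv2.resize(a,None,fx=2.4,fy=2.4));cv2.imwrite("pics/t0c.png",cv2.resize(b,None,fx=2.8,fy=2.8))
E
```

```text
(no output)
```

View pics/s0c.png

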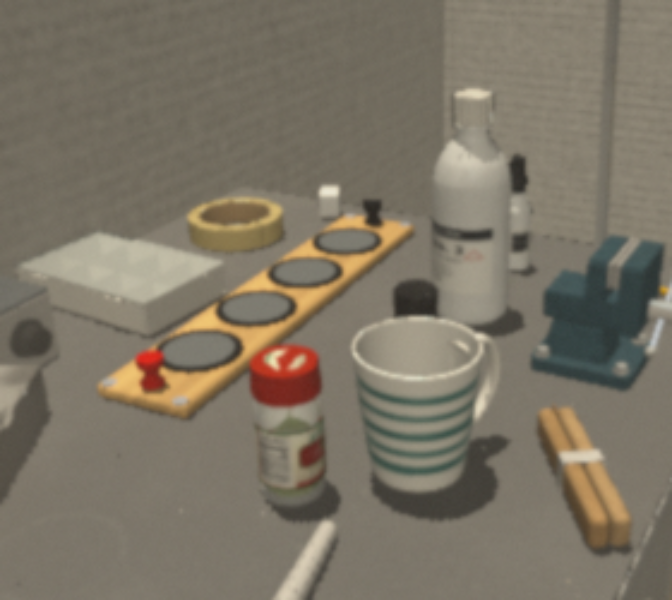

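View pics/t0c.png

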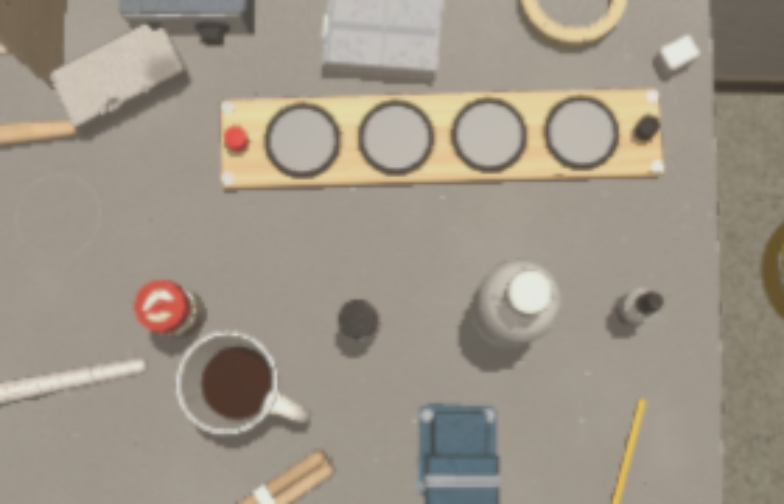

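The red knob is at the left end of the board (y≈0.34, crop pixel 235,138 in the top view), so the order towards −y is tall, spray, jar, cream. The mug sits 13 mm or so from the jar (crop pixel 230,380). Next I'll fit the axis positions.

```bash
cat >> h.py <<'E'
from scipy.optimize import least_squares
SP=dict(tall_bottle=((.457,.09),[(.01,.125,.0345),(.178,.198,.0175)],.201),spray_bottle=((.46,-.025),[(.01,.062,.0155),(.085,.11,.010)],.114),
 red_cap_jar=((.455,.385),[(.01,.07,.021),(.079,.095,.0225)],.097),cream_bottle=((.449,.218),[(.01,.078,.0175)],.081))
def fit(c,n,g=None,base=0.):
    """axis xy from cloud points of known radius bands near guess g; also centroid of top"""
    g=np.array(SP[n][0] if g is None else g); P=cloud(c,np.ones(c["z_map"].shape,bool)); P[:,2]-=base
    P=P[np.hypot(*(P[:,:2]-g).T)<.05]; out=[]
    for lo,hi,r in SP[n][1]:
        Q=P[(P[:,2]>lo)&(P[:,2]<hi)]; Q=Q[np.hypot(*(Q[:,:2]-g).T)<r+.012]
        if len(Q)<12: continue
        f=least_squares(lambda p:np.hypot(*(Q[:,:2]-p).T)-r,g,loss="soft_l1",f_scale=.002)
        out.append((lo,len(Q),np.round(f.x,4).tolist()))
    T=P[abs(P[:,2]-SP[n][2])<.005]; T=T[np.hypot(*(T[:,:2]-g).T)<.03]
    if len(T)>5: out.append(("top",len(T),np.round((T.min(0)+T.max(0))[:2]/2,4).tolist()))
    return out
E
python3 - <<'E'
from h import *
for n in ("scene","top"):
    c=capture(n)
    for b in SP: print(n,b,fit(c,b))
    g=c["image"]; hsv=cv2.cvtColor(g,cv2.COLOR_BGR2HSV)
    # anything tall in the work area, excluding known
    P=cloud(c,np.ones(c["z_map"].shape,bool))
    K=P[(P[:,2]>.015)&(P[:,2]<.045)&(np.hypot(P[:,0]-.617,P[:,1]-.338)<.02)]
    print("knob",len(K),np.round((K.min(0)+K.max(0))/2,4))
    V=P[(P[:,0]>.25)&(P[:,0]<.42)&(P[:,1]>-.02)&(P[:,1]<.2)&(P[:,2]>.02)]
    print("vise",np.round(np.percentile(V,[1,99],axis=0),3).tolist())
    B=P[(P[:,0]>.68)&(P[:,0]<.85)&(abs(P[:,1]-.15)<.25)]; print("behind",np.round(B[:,2].max(),3))
E
```

```text
scene tall_bottle [(0.01, 1617, [0.4646, 0.085]), (0.178, 175, [0.4646, 0.0846]), ('top', 85, [0.4643, 0.0862])]
scene spray_bottle [(0.01, 186, [0.4657, -0.03]), (0.085, 72, [0.4665, -0.0316]), ('top', 22, [0.4654, -0.0276])]
scene red_cap_jar [(0.01, 965, [0.4583, 0.3893]), (0.079, 293, [0.4595, 0.3874]), ('top', 386, [0.4585, 0.3888])]
scene cream_bottle [(0.01, 145, [0.4511, 0.2201]), ('top', 142, [0.45, 0.2222])]
knob 143 [0.6183 0.3396 0.0272]
vise [[0.25, 0.005, 0.022], [0.369, 0.165, 0.416]]
behind 0.072
top tall_bottle [(0.01, 104, [0.4638, 0.0832]), (0.178, 32, [0.4646, 0.0836]), ('top', 192, [0.4641, 0.0843])]
top spray_bottle [(0.01, 54, [0.4646, -0.03]), (0.085, 33, [0.4653, -0.0316]), ('top', 31, [0.4638, -0.0299])]
top red_cap_jar [(0.01, 94, [0.4576, 0.3854]), (0.079, 50, [0.4586, 0.3876]), ('top', 269, [0.4579, 0.3871])]
top cream_bottle [(0.01, 34, [0.4507, 0.2188]), ('top', 158, [0.4501, 0.2191])]
knob 78 [0.6191 0.3364 0.0287]
vise [[0.251, -0.019, 0.06], [0.368, 0.157, 0.499]]
behind 0.077
```

>>> send_rows:
  moves: "87 0 0 0 -6.93;87 0 0 0 -6.93;87 0 0 0 -6.93;87 0 0 0 -6.93;87 0 0 0 -6.93;87 0 0 0 -6.93;87 0 0 0 -6.93;87 0 0 0 -6.93;87 0 0 0 -6.93;87 0 0 0 -6.93;87 0 0 0 0"

```text
time_s: 1.82
position: [0.2207, -0.5847, 0.2226]
tcp_rot: [[1.0, -0.0, -0.002], [0.002, -0.0, 1.0], [-0.0, -1.0, -0.0]]
force: [0.0, -1.2, -0.5]
opening: 0.999
```

>>> send_rows:
  moves: "87 13 0 29 0;87 13 0 29 0;87 13 0 29 0;87 13 0 29 0;87 13 0 29 0;87 13 0 29 0;87 13 0 29 0;87 13 0 29 0;87 13 0 29 0;87 13 0 29 0;87 13 0 29 0;87 13 0 29 0;87 13 0 29 0;87 13 0 29 0;87 13 0 29 0;87 13 0 29 0;87 13 0 29 0;87 13 0 29 0;87 10 0 31 0;87 0 0 0 0"

```text
time_s: 3.48
position: [0.4661, -0.0273, 0.2228]
tcp_rot: [[1.0, 0.001, -0.001], [0.001, 0.002, 1.0], [0.001, -1.0, 0.002]]
force: [-0.1, -0.2, -0.5]
opening: 1.002
```

```bash
python3 - <<'E'
from h import *
s=read_state();print(s["position"],np.round(s["tcp_rot"],3).tolist(),s["joint_positions"],s["force"])
E
```

```text
[ 0.46605131 -0.02731055  0.22282773] [[1.0, 0.001, -0.001], [0.001, 0.002, 1.0], [0.001, -1.0, 0.002]] [-17.20101985  18.04026763 104.10183457   0.1626774   57.81548006
 -17.35580508] [-0.09520358 -0.15703223 -0.45346884]
```

>>> send_rows:
  moves: "87 0 18 0 0;87 0 18 0 0;87 0 18 0 0;87 0 18 0 0;87 0 18 0 0;87 0 18 0 0;87 0 18 0 0;87 0 18 0 0;87 0 0 0 0;87 0 0 0 0"

```text
time_s: 4.32
position: [0.4644, -0.0321, 0.0781]
tcp_rot: [[1.0, -0.002, 0.003], [-0.003, 0.001, 1.0], [-0.002, -1.0, 0.001]]
force: [-0.5, -0.4, -0.3]
opening: 0.999
```

```bash
python3 - <<'E'
from h import *
s=read_state();print(s["position"],s["joint_positions"])
c=capture("top");print(fit(c,"spray_bottle"))
cv2.imwrite("pics/a1.png",cv2.resize(c["image"][180:300,260:420],None,fx=4,fy=4))
E
```

```text
[ 0.46443511 -0.03209676  0.07812265] [-1.77445428e+01  3.27533618e+01  1.11738555e+02 -7.14832279e-03
  3.56253768e+01 -1.75930522e+01]
[]
```

View pics/a1.png

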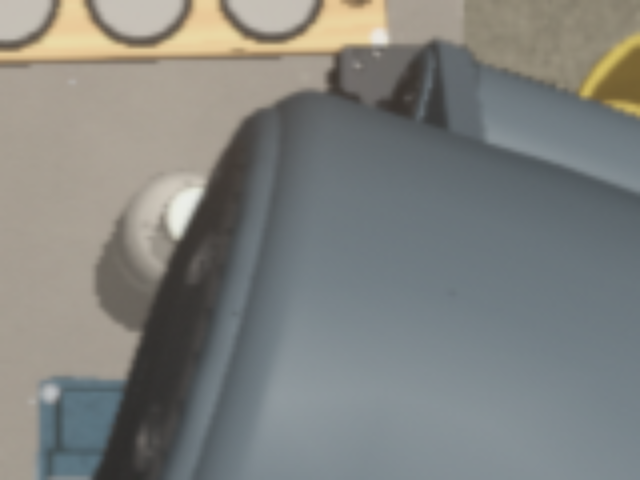

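The upper arm hangs to the right of the tool, so I'll move the tall bottle first. That way the arm never works low beside it.

>>> send_rows:
  moves: "87 0 -22 0 0;87 0 -22 0 0;87 0 -22 0 0;87 0 -22 0 0;87 0 -22 0 0;87 0 -22 0 0;87 0 -22 0 0;87 0 -26 0 0;87 0 0 20 0;87 0 0 20 0;87 0 0 20 0;87 0 0 20 0;87 0 0 20 0;87 0 0 16 0;87 0 0 0 0;87 0 0 0 0"

```text
time_s: 5.7
position: [0.465, 0.0845, 0.2598]
tcp_rot: [[1.0, 0.002, -0.001], [0.001, -0.001, 1.0], [0.002, -1.0, -0.001]]
force: [0.2, -0.5, -0.2]
opening: 0.998
```

>>> send_rows:
  moves: "87 0 20 0 0;87 0 20 0 0;87 0 20 0 0;87 0 20 0 0;87 0 9 0 0;87 0 0 0 0;87 0 0 0 0"

```text
time_s: 6.28
position: [0.4653, 0.0835, 0.1699]
tcp_rot: [[1.0, 0.0, 0.001], [-0.001, -0.0, 1.0], [0.0, -1.0, -0.0]]
force: [0.7, 0.9, -0.1]
opening: 1.002
```

```bash
python3 - <<'E'
from h import *
s=read_state();print(s["position"],s["force"])
c=capture("scene");print(fit(c,"tall_bottle"))
cv2.imwrite("pics/a2.png",cv2.resize(c["image"][0:320,100:500],None,fx=1.8,fy=1.8))
E
```

```text
[0.46530097 0.08352375 0.16991107] [ 0.65389808  0.88004973 -0.13617486]
[(0.01, 1618, [0.4646, 0.0849]), (0.178, 176, [0.4646, 0.0848]), ('top', 85, [0.4643, 0.0869])]
```

View pics/a2.png

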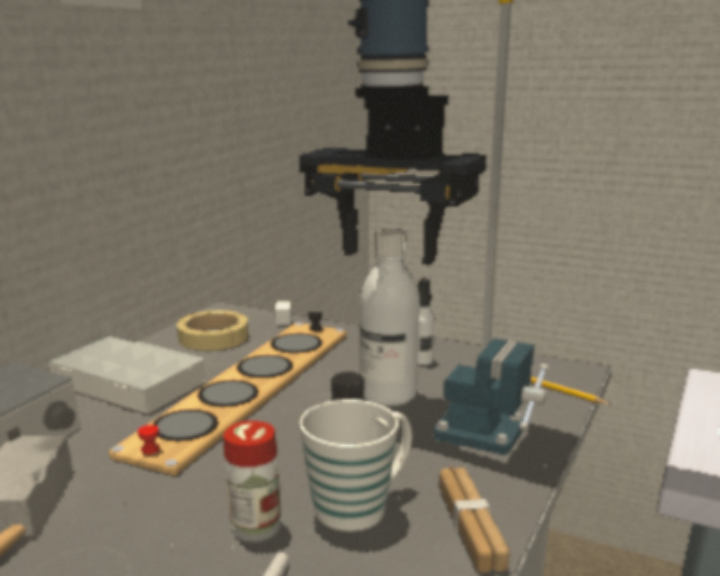

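The open fingers straddle the cap (around pixel 390,240), and the arm is clear of everything. I'll close and lift.

>>> send_rows:
  moves: "0 0 0 0 0;0 0 0 0 0;0 0 0 0 0;0 0 0 0 0;0 0 0 0 0;0 0 0 0 0;0 0 0 0 0;0 0 0 0 0;0 0 -4 0 0;0 0 -6 0 0;0 0 -10 0 0;0 0 -10 0 0;0 0 -10 0 0;0 0 -10 0 0;0 0 -10 0 0;0 0 0 0 0;0 0 0 0 0"

```text
time_s: 7.75
position: [0.465, 0.0842, 0.2298]
tcp_rot: [[1.0, 0.001, 0.0], [-0.0, -0.0, 1.0], [0.001, -1.0, -0.0]]
force: [0.6, 0.2, -4.0]
opening: 0.394
```

```bash
python3 - <<'E'
from h import *
s=read_state();print(s["position"],s["force"],s["opening"]*87)
c=capture("scene");print(fit(c,"tall_bottle",base=.06))
E
```

```text
[0.46498508 0.08417329 0.2298405 ] [ 0.64329038  0.24477025 -4.03748271] 34.26593545617159
[(0.01, 1821, [0.4659, 0.0853]), (0.178, 297, [0.4629, 0.0859]), ('top', 112, [0.4611, 0.0875])]
```

>>> send_rows:
  moves: "0 2 0 3 0;0 5 0 6 0;0 9 0 11 0;0 11 0 14 0;0 12 0 15 0;0 12 0 15 0;0 12 0 15 0;0 12 0 15 0;0 12 0 15 0;0 12 0 15 0;0 12 0 15 0;0 12 0 15 0;0 11 0 14 0;0 9 0 11 0;0 7 0 8 0;0 4 0 5 0;0 2 0 2 0;0 0 0 0 0;0 0 0 0 0;0 0 0 0 0"

```text
time_s: 9.47
position: [0.6205, 0.2776, 0.2293]
tcp_rot: [[1.0, -0.001, 0.001], [-0.001, -0.0, 1.0], [-0.001, -1.0, -0.0]]
force: [0.6, -0.2, -2.6]
opening: 0.393
```

```bash
python3 - <<'E'
from h import *
s=read_state();print(s["position"],s["force"],s["opening"]*87)
c=capture("scene");print(fit(c,"tall_bottle",g=(.62,.279),base=.06))
cv2.imwrite("pics/a3.png",cv2.resize(c["image"][0:320,100:500],None,fx=1.8,fy=1.8))
for r in masks_of(c,"mark_a")[:4]:
    P=cloud(c,r["region"]);print(np.round(np.percentile(P,[2,50,98],axis=0),3).tolist())
E
```

```text
[0.62051624 0.27756941 0.22930478] [ 0.56178629 -0.24628929 -2.61500692] 34.20623698876011
[(0.01, 2228, [0.6211, 0.2786]), (0.178, 403, [0.6163, 0.2786]), ('top', 164, [0.6197, 0.2808])]
[[0.593, 0.158, 0.013], [0.622, 0.192, 0.014], [0.651, 0.226, 0.016]]
[[0.598, 0.069, 0.012], [0.629, 0.104, 0.014], [0.662, 0.138, 0.016]]
[[0.599, -0.017, 0.013], [0.632, 0.018, 0.014], [0.666, 0.049, 0.016]]
[[0.588, 0.245, 0.012], [0.62, 0.279, 0.014], [0.656, 0.312, 0.016]]
```

View pics/a3.png

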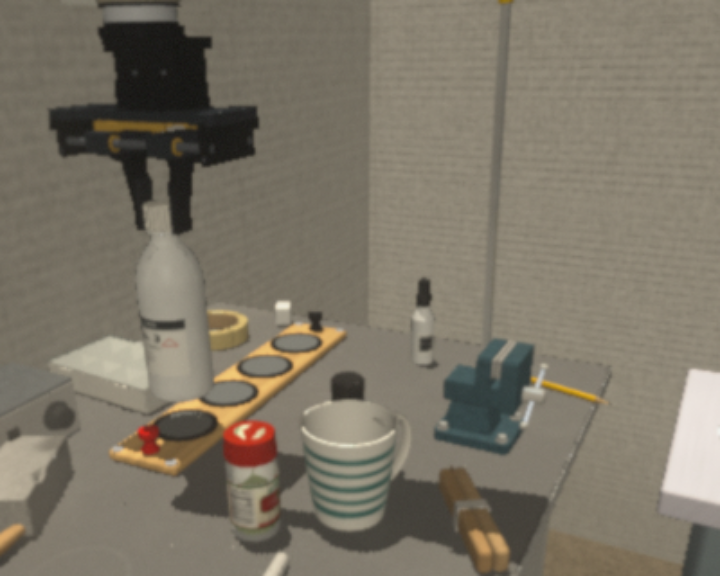

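The bottle hangs upright over the mark beside the red knob (pixel 150,435). I'll lower it and feel for contact.

>>> send_rows:
  moves: "0 0 6 0 0;0 0 8 0 0;0 0 8 0 0;0 0 8 0 0;0 0 7 0 0;0 0 4 0 0;0 0 2 0 0;0 0 1 0 0;0 0 0 0 0;0 0 0 0 0"

```text
time_s: 10.4
position: [0.6208, 0.2784, 0.1871]
tcp_rot: [[1.0, -0.0, 0.0], [-0.0, 0.001, 1.0], [-0.0, -1.0, 0.001]]
force: [-2.3, 0.2, 6.2]
opening: 0.396
```

>>> send_rows:
  moves: "0 0 1 0 0;0 0 1 0 0;0 0 0 0 0;0 0 0 0 0"

```text
time_s: 10.73
position: [0.6213, 0.2788, 0.1871]
tcp_rot: [[1.0, 0.002, 0.0], [-0.0, 0.001, 1.0], [0.002, -1.0, 0.001]]
force: [-4.6, -0.1, 11.9]
opening: 0.393
```

>>> send_rows:
  moves: "0 0 -2 0 0;0 0 0 0 0;40 0 0 0 0;46 0 0 0 0;60 0 0 0 0;60 0 0 0 0;60 0 0 0 0;60 0 -10 0 0;60 0 -20 0 0;60 0 -25 0 0;60 0 -25 0 0;60 0 0 0 0"

```text
time_s: 11.73
position: [0.6245, 0.2791, 0.2726]
tcp_rot: [[1.0, 0.012, 0.0], [-0.0, 0.003, 1.0], [0.012, -1.0, 0.003]]
force: [0.3, 0.2, 0.9]
opening: 0.684
```

```bash
python3 - <<'E'
from h import *
s=read_state();print(s["position"],s["force"],s["opening"]*87,s["joint_positions"])
c=capture("scene");print(fit(c,"tall_bottle",g=(.62,.279),base=.014),fit(c,"spray_bottle"))
E
```

```text
[0.62450383 0.27910683 0.27255305] [0.29672456 0.17779143 0.86802609] 59.50140570093706 [1.47406769e+01 3.20973929e+01 7.01076312e+01 3.66900894e-03
 7.70816878e+01 1.47626238e+01]
[(0.01, 2061, [0.6213, 0.2787]), (0.178, 220, [0.6205, 0.2776]), ('top', 108, [0.6181, 0.2798])] [(0.01, 266, [0.4657, -0.03]), (0.085, 83, [0.4666, -0.0314]), ('top', 21, [0.4651, -0.0268])]
```

>>> send_rows:
  moves: "70 -5 0 -10 0;70 -10 0 -20 0;70 -11 0 -22 0;70 -11 0 -22 0;70 -11 0 -22 0;70 -11 0 -22 0;70 -11 0 -22 0;70 -11 0 -22 0;70 -11 0 -22 0;70 -11 0 -22 0;70 -11 0 -22 0;70 -11 0 -22 0;70 -11 0 -22 0;70 -10 0 -20 0;70 -7 0 -12 0;70 -3 0 -5 0;70 0 0 0 0;70 0 0 0 0;70 0 0 0 0"

```text
time_s: 13.37
position: [0.4649, -0.0303, 0.2652]
tcp_rot: [[1.0, -0.0, 0.0], [-0.0, 0.001, 1.0], [-0.0, -1.0, 0.001]]
force: [-0.3, 0.2, 0.2]
opening: 0.802
```

>>> send_rows:
  moves: "70 0 10 0 0;70 0 22 0 0;70 0 25 0 0;70 0 25 0 0;70 0 25 0 0;70 0 25 0 0;70 0 25 0 0;70 0 20 0 0;70 0 10 0 0;70 0 0 0 0;70 0 0 0 0"

```text
time_s: 14.28
position: [0.465, -0.0301, 0.078]
tcp_rot: [[1.0, -0.001, -0.001], [0.001, 0.001, 1.0], [-0.001, -1.0, 0.001]]
force: [-0.5, 0.3, -0.4]
opening: 0.801
```

>>> send_rows:
  moves: "0 0 0 0 0;0 0 0 0 0;0 0 0 0 0;0 0 0 0 0;0 0 0 0 0;0 0 0 0 0;0 0 0 0 0;0 0 0 0 0;0 0 0 0 0;0 0 -4 0 0;0 0 -8 0 0;0 0 -12 0 0;0 0 -12 0 0;0 0 -12 0 0;0 0 -12 0 0;0 0 0 0 0;0 0 0 0 0"

```text
time_s: 15.7
position: [0.4654, -0.031, 0.1394]
tcp_rot: [[1.0, 0.002, 0.0], [-0.0, -0.001, 1.0], [0.002, -1.0, -0.001]]
force: [0.6, -0.5, -0.7]
opening: 0.214
```

```bash
python3 - <<'E'
from h import *
s=read_state();print(s["position"],s["force"],s["opening"]*87)
c=capture("scene");print(fit(c,"spray_bottle",base=.06))
cv2.imwrite("pics/a4.png",cv2.resize(c["image"][0:320,100:500],None,fx=1.8,fy=1.8))
E
```

```text
[ 0.46540991 -0.03097108  0.13937023] [ 0.56576112 -0.50972387 -0.72569329] 18.589450983470098
[(0.01, 285, [0.4663, -0.0303]), (0.085, 187, [0.4611, -0.0281]), ('top', 91, [0.4654, -0.0267])]
```

View pics/a4.png

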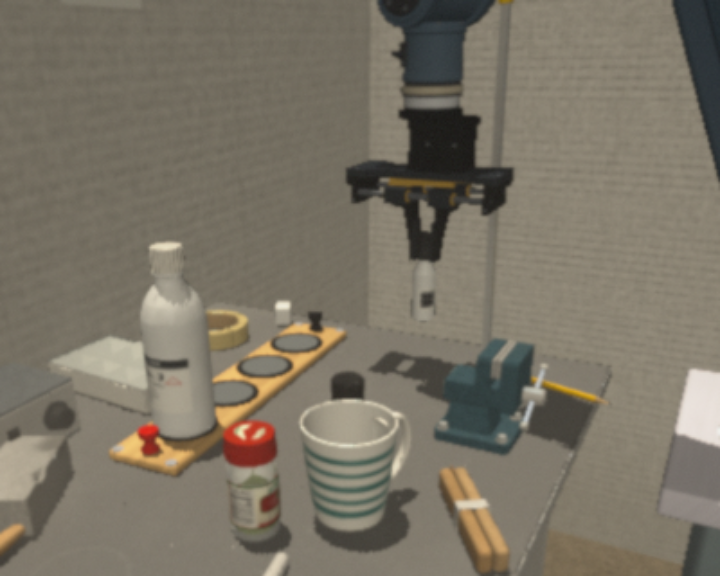

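Tall bottle stands on its mark, spray bottle is held upright (pixel 425,290).

>>> send_rows:
  moves: "0 4 0 5 0;0 8 0 11 0;0 11 0 16 0;0 13 0 18 0;0 13 0 18 0;0 13 0 18 0;0 13 0 18 0;0 13 0 18 0;0 13 0 18 0;0 13 0 18 0;0 13 0 18 0;0 11 0 16 0;0 9 0 12 0;0 7 0 9 0;0 4 0 6 0;0 1 0 2 0;0 0 0 0 0;0 0 0 0 0;0 0 0 0 0"

```text
time_s: 17.33
position: [0.6234, 0.1895, 0.1383]
tcp_rot: [[1.0, -0.001, 0.001], [-0.001, -0.0, 1.0], [-0.001, -1.0, -0.0]]
force: [0.3, -0.1, -0.6]
opening: 0.219
```

```bash
python3 - <<'E'
from h import *
s=read_state();print(s["position"],s["force"],s["opening"]*87)
for n in ("scene","top"):
    c=capture(n);print(fit(c,"spray_bottle",g=(.6246,.191),base=.06),fit(c,"tall_bottle",g=(.62,.279),base=.014))
E
```

```text
[0.62336047 0.18945024 0.13827884] [ 0.25036279 -0.14453645 -0.64585677] 19.078375100229962
[(0.01, 354, [0.6238, 0.1903]), (0.085, 250, [0.6187, 0.1923]), ('top', 116, [0.6234, 0.1914])] [(0.01, 2070, [0.6215, 0.2789]), (0.178, 223, [0.6211, 0.2783]), ('top', 108, [0.6186, 0.2796])]
[] [(0.01, 73, [0.6213, 0.278]), (0.178, 22, [0.6212, 0.2774]), ('top', 131, [0.6209, 0.2829])]
```

>>> send_rows:
  moves: "0 1 6 0 0;0 0 9 0 0;0 0 9 0 0;0 0 8 0 0;0 0 6 0 0;0 0 3 0 0;0 0 2 0 0;0 0 1 0 0;0 0 0 0 0;0 0 0 0 0"

```text
time_s: 18.27
position: [0.6253, 0.1902, 0.0949]
tcp_rot: [[1.0, 0.001, 0.0], [-0.0, 0.0, 1.0], [0.001, -1.0, 0.0]]
force: [-0.1, -0.3, -0.0]
opening: 0.214
```

>>> send_rows:
  moves: "0 0 1 0 0;0 0 0.5 0 0;0 0 0 0 0;0 0 0 0 0"

```text
time_s: 18.6
position: [0.6251, 0.1901, 0.0932]
tcp_rot: [[1.0, 0.0, 0.001], [-0.001, 0.0, 1.0], [0.0, -1.0, 0.0]]
force: [0.6, -0.2, -0.9]
opening: 0.218
```

>>> send_rows:
  moves: "0 0 1 0 0;0 0 0 0 0;0 0 0 0 0"

```text
time_s: 18.85
position: [0.6253, 0.1901, 0.0926]
tcp_rot: [[1.0, 0.001, 0.0], [-0.0, 0.0, 1.0], [0.001, -1.0, 0.0]]
force: [0.1, 0.7, 2.2]
opening: 0.214
```

>>> send_rows:
  moves: "24 0 0 0 0;30 0 0 0 0;45 0 0 0 0;60 0 0 0 0;60 0 0 0 0;60 0 0 0 0;60 0 -12 0 0;60 0 -25 0 0;60 0 -25 0 0;60 0 -25 0 0;60 0 -25 0 0;60 0 -25 0 0;60 0 -25 0 0;60 0 -5 0 0;60 0 0 0 0"

```text
time_s: 20.1
position: [0.6264, 0.1903, 0.2624]
tcp_rot: [[1.0, 0.006, 0.0], [-0.0, 0.001, 1.0], [0.006, -1.0, 0.001]]
force: [0.1, 1.0, -0.5]
opening: 0.69
```

```bash
python3 - <<'E'
from h import *
s=read_state();print(s["position"],s["force"],s["opening"]*87)
for n in ("scene","top"):
    c=capture(n);print(fit(c,"spray_bottle",g=(.6246,.191),base=.014),fit(c,"cream_bottle"),fit(c,"red_cap_jar"))
E
```

```text
[0.62643398 0.19029353 0.26240364] [ 0.06660475  0.95534397 -0.52292754] 59.99960506772638
[(0.01, 336, [0.6259, 0.1909]), (0.085, 97, [0.6267, 0.1898]), ('top', 25, [0.6243, 0.1947])] [(0.01, 143, [0.451, 0.22]), ('top', 143, [0.4496, 0.222])] [(0.01, 961, [0.4582, 0.3893]), (0.079, 287, [0.4595, 0.3874]), ('top', 388, [0.4588, 0.3886])]
[] [] [(0.01, 93, [0.4576, 0.3854]), (0.079, 59, [0.4586, 0.3874]), ('top', 267, [0.458, 0.3866])]
```

>>> send_rows:
  moves: "70 -5 0 1 0;70 -10 0 2 0;70 -15 0 3 0;70 -18 0 3 0;70 -18 0 3 0;70 -18 0 3 0;70 -18 0 3 0;70 -18 0 3 0;70 -18 0 3 0;70 -15 0 3 0;70 -12 0 2 0;70 -6 0 1 0;70 -3 0 0 0;70 0 0 0 0;70 0 0 0 0;70 0 0 0 0"

```text
time_s: 21.53
position: [0.452, 0.2201, 0.2591]
tcp_rot: [[1.0, 0.001, 0.001], [-0.001, 0.0, 1.0], [0.001, -1.0, 0.0]]
force: [-0.1, 0.1, 0.0]
opening: 0.808
```

>>> send_rows:
  moves: "70 0 10 0 0;70 0 22 0 0;70 0 25 0 0;70 0 25 0 0;70 0 25 0 0;70 0 25 0 0;70 0 25 0 0;70 0 25 0 0;70 0 20 0 0;70 0 12 0 0;70 0 6 0 0;70 0 0 0 0;70 0 0 0 0"

```text
time_s: 22.62
position: [0.4517, 0.2201, 0.039]
tcp_rot: [[1.0, 0.0, 0.001], [-0.001, 0.0, 1.0], [0.0, -1.0, 0.0]]
force: [0.0, 0.2, 0.1]
opening: 0.803
```

>>> send_rows:
  moves: "0 0 0 0 0;0 0 0 0 0;0 0 0 0 0;0 0 0 0 0;0 0 0 0 0;0 0 0 0 0;0 0 0 0 0;0 0 0 0 0;0 0 -4 0 0;0 0 -8 0 0;0 0 -12 0 0;0 0 -12 0 0;0 0 -12 0 0;0 0 -12 0 0;0 0 0 0 0;0 0 0 0 0"

```text
time_s: 23.95
position: [0.4516, 0.2203, 0.0999]
tcp_rot: [[1.0, 0.002, 0.0], [-0.0, 0.0, 1.0], [0.002, -1.0, 0.0]]
force: [0.0, -0.5, -0.8]
opening: 0.392
```

>>> send_rows:
  moves: "0 5 0 -5 0;0 10 0 -11 0;0 14 0 -16 0;0 15 0 -17 0;0 15 0 -17 0;0 15 0 -17 0;0 15 0 -17 0;0 15 0 -17 0;0 15 0 -17 0;0 15 0 -17 0;0 14 0 -16 0;0 13 0 -15 0;0 10 0 -11 0;0 7 0 -8 0;0 3 0 -4 0;0 0 0 0 0;0 0 0 0 0;0 0 0 0 0"

```text
time_s: 25.45
position: [0.6308, 0.0159, 0.0986]
tcp_rot: [[1.0, -0.002, -0.0], [0.0, 0.001, 1.0], [-0.002, -1.0, 0.001]]
force: [0.8, 0.0, -1.4]
opening: 0.388
```

```bash
python3 - <<'E'
from h import *
s=read_state();print(s["position"],s["force"],s["opening"]*87)
c=capture("scene");print(fit(c,"cream_bottle",g=(.633,.015),base=.06))
cv2.imwrite("pics/a5.png",cv2.resize(c["image"][0:320,100:500],None,fx=1.8,fy=1.8))
E
```

```text
[0.630783   0.01589849 0.09864546] [ 0.81699127  0.0364878  -1.43571076] 33.77183218675175
[(0.01, 500, [0.6315, 0.0168]), ('top', 95, [0.6329, 0.0184])]
```

View pics/a5.png

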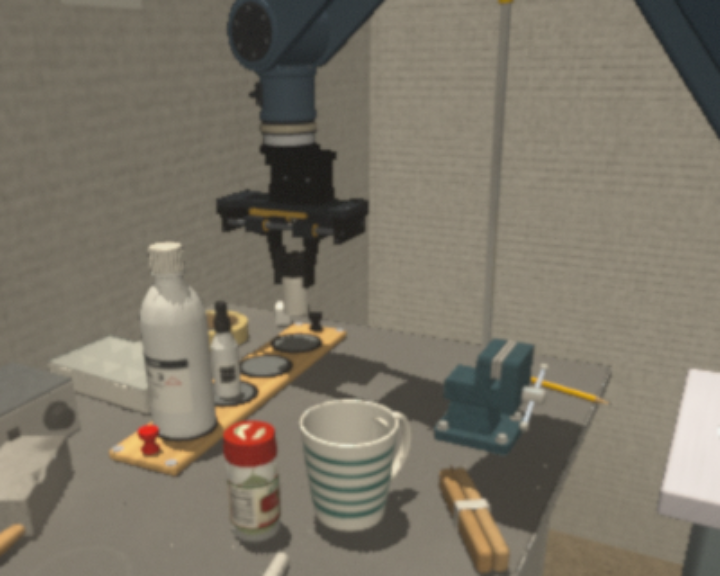

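Tall and spray bottles are standing well; the cream one is held above the far mark (pixel 295,340). Lower it.

>>> send_rows:
  moves: "0 1 6 0 0;0 0 9 0 0;0 0 9 0 0;0 0 8 0 0;0 0 6 0 0;0 0 3 0 0;0 0 2 0 0;0 0 1 0 0;0 0 1 0 0;0 0 0 0 0;0 0 0 0 0"

```text
time_s: 26.42
position: [0.6332, 0.015, 0.0544]
tcp_rot: [[1.0, 0.001, 0.001], [-0.001, -0.0, 1.0], [0.001, -1.0, -0.0]]
force: [-0.1, -0.6, -0.7]
opening: 0.392
```

>>> send_rows:
  moves: "0 0 1 0 0;0 0 0 0 0;0 0 0 0 0"

```text
time_s: 26.67
position: [0.6332, 0.015, 0.0533]
tcp_rot: [[1.0, 0.001, 0.0], [-0.0, -0.0, 1.0], [0.001, -1.0, -0.0]]
force: [0.2, -0.7, -0.7]
opening: 0.392
```

>>> send_rows:
  moves: "0 0 1 0 0;0 0 0 0 0;0 0 0 0 0"

```text
time_s: 26.92
position: [0.6332, 0.015, 0.0532]
tcp_rot: [[1.0, 0.001, 0.0], [-0.0, -0.0, 1.0], [0.001, -1.0, -0.0]]
force: [-1.0, -0.2, 5.2]
opening: 0.395
```

>>> send_rows:
  moves: "38 0 -1 0 0;44 0 0 0 0;60 0 0 0 0;60 0 0 0 0;60 0 0 0 0;60 0 0 0 0;60 0 -12 0 0;60 0 -25 0 0;60 0 -25 0 0;60 0 -25 0 0;60 0 -25 0 0;60 0 -25 0 0;60 0 -25 0 0;60 0 -25 0 0;60 0 -20 0 0;60 0 0 0 0;60 0 0 0 0"

```text
time_s: 28.33
position: [0.6336, 0.015, 0.2622]
tcp_rot: [[1.0, 0.004, 0.0], [-0.0, -0.001, 1.0], [0.004, -1.0, -0.001]]
force: [-0.2, -0.4, -0.1]
opening: 0.689
```

>>> send_rows:
  moves: "70 -6 0 12 0;70 -11 0 23 0;70 -11 0 24 0;70 -11 0 24 0;70 -11 0 24 0;70 -11 0 24 0;70 -11 0 24 0;70 -11 0 24 0;70 -11 0 24 0;70 -11 0 24 0;70 -11 0 24 0;70 -11 0 24 0;70 -11 0 24 0;70 -11 0 24 0;70 -11 0 24 0;70 -9 0 20 0;70 -5 0 10 0;70 0 0 0 0;70 0 0 0 0;70 0 0 0 0"

```text
time_s: 30.0
position: [0.4591, 0.3911, 0.2594]
tcp_rot: [[1.0, -0.001, 0.001], [-0.001, -0.001, 1.0], [-0.001, -1.0, -0.001]]
force: [-1.3, 0.4, -0.4]
opening: 0.804
```

>>> send_rows:
  moves: "70 0 0 0 6.9;70 0 0 0 6.9;70 0 0 0 6.9;70 0 0 0 6.9;70 0 0 0 6.9;70 0 0 0 6.9;70 0 0 0 6.9;70 0 0 0 6.9;70 0 0 0 6.9;70 0 0 0 6.9;70 0 0 0 0;70 0 0 0 0;70 0 0 0 0"

```text
time_s: 31.08
position: [0.4596, 0.3913, 0.26]
tcp_rot: [[0.359, -0.0, 0.933], [-0.933, -0.0, 0.359], [0.0, -1.0, -0.0]]
force: [0.5, 0.2, 0.3]
opening: 0.801
```

```bash
python3 - <<'E'
from h import *
s=read_state();p=s["position"];print(p,s["force"],s["joint_positions"])
R=np.array(s["tcp_rot"]);print(R.T@(np.array([.4585,.3875,.067])-p)*1000)
for n in ("scene","top"):
    c=capture(n);print(fit(c,"red_cap_jar"),fit(c,"cream_bottle",g=(.633,.015),base=.014))
    P=cloud(c,np.ones(c["z_map"].shape,bool));M=P[(P[:,2]>.085)&(P[:,2]<.1)&(np.hypot(P[:,0]-.39,P[:,1]-.335)<.05)];print(M.min(0),M.max(0))
cv2.imwrite("pics/a6.png",cv2.resize(c["image"][130:310,120:400],None,fx=2.8,fy=2.8))
E
```

```text
[0.45957073 0.39134064 0.26001269] [0.51596464 0.19777718 0.27855637] [ 2.98236356e+01  2.62981560e+01  8.27808098e+01 -9.43639772e-03
  7.09332093e+01  9.87792112e+01]
[  3.16390918 193.01371876  -2.34267505]
[(0.01, 965, [0.4583, 0.3893]), (0.079, 285, [0.4596, 0.3875]), ('top', 389, [0.4584, 0.3888])] [(0.01, 371, [0.6339, 0.0153]), ('top', 66, [0.6321, 0.0169])]
[0.35228787 0.28759743 0.08513614] [0.43694936 0.3734895  0.09592449]
[(0.01, 92, [0.4576, 0.3855]), (0.079, 39, [0.4587, 0.3877]), ('top', 166, [0.4522, 0.3865])] [(0.01, 111, [0.6336, 0.0155]), ('top', 150, [0.6327, 0.0161])]
[0.35281803 0.28662813 0.08517459] [0.43742758 0.37035533 0.09851631]
```

View pics/a6.png

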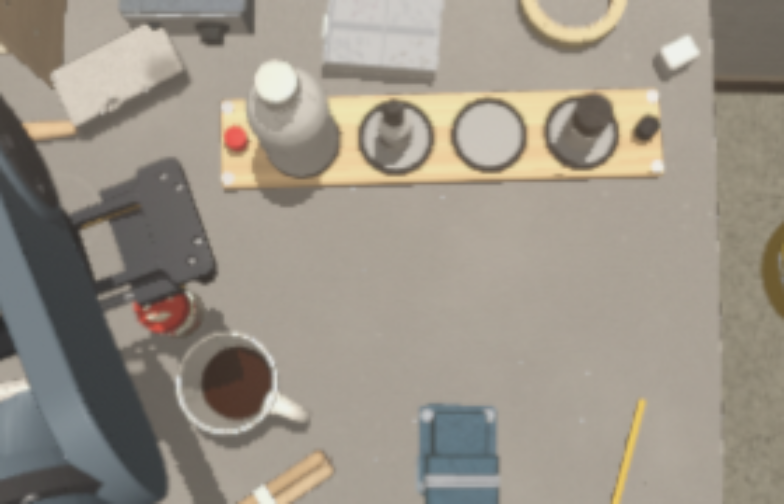

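Three bottles stand on their marks; the gripper hovers over the jar (crop pixel 165,310), with the mug clear of the jaw line.

>>> send_rows:
  moves: "74 3 10 -2 0;74 0 20 0 0;74 0 25 0 0;74 0 25 0 0;74 0 25 0 0;74 0 25 0 0;74 0 20 0 0;74 0 18 0 0;74 0 12 0 0;74 0 9 0 0;74 0 4 0 0;74 0 0 0 0;74 0 0 0 0"

```text
time_s: 32.27
position: [0.4589, 0.389, 0.0677]
tcp_rot: [[0.358, 0.001, 0.934], [-0.934, 0.001, 0.358], [-0.0, -1.0, 0.001]]
force: [0.8, -0.4, -0.7]
opening: 0.851
```

>>> send_rows:
  moves: "0 0 0 0 0;0 0 0 0 0;0 0 0 0 0;0 0 0 0 0;0 0 0 0 0;0 0 0 0 0;0 0 0 0 0;0 0 0 0 0;0 0 -4 0 0;0 0 -8 0 0;0 0 -12 0 0;0 0 -12 0 0;0 0 -12 0 0;0 0 -12 0 0;0 0 0 0 0;0 0 0 0 0"

```text
time_s: 33.6
position: [0.459, 0.3891, 0.1286]
tcp_rot: [[0.358, 0.003, 0.934], [-0.934, 0.001, 0.358], [-0.0, -1.0, 0.003]]
force: [0.3, -0.0, -1.7]
opening: 0.502
```

```bash
python3 - <<'E'
from h import *
s=read_state();p=s["position"];print(p,s["force"],s["opening"]*87)
R=np.array(s["tcp_rot"]);print(R.T@(np.array([.6288,.103,p[2]])-p)*1000)
for n in ("scene","top"):
    c=capture(n);print(fit(c,"red_cap_jar",base=.06))
    P=cloud(c,np.ones(c["z_map"].shape,bool));M=P[(P[:,2]>.085)&(P[:,2]<.1)&(np.hypot(P[:,0]-.39,P[:,1]-.335)<.05)];print(M.min(0),M.max(0))
E
```

```text
[0.45904204 0.38908319 0.12856171] [ 0.2875829  -0.03822824 -1.73624203] 43.67860912743815
[3.27894904e+02 1.98298098e-02 5.60917906e+01]
[(0.01, 1005, [0.4585, 0.3907]), (0.079, 233, [0.4589, 0.3972]), ('top', 130, [0.4562, 0.3911])]
[0.35220941 0.28655274 0.08505069] [0.43716018 0.37225453 0.09577789]
[('top', 12, [0.4629, 0.377])]
[0.35285215 0.28652601 0.08505988] [0.43745222 0.36779167 0.09837814]
```

>>> send_rows:
  moves: "0 0 -10 0 0;0 0 -20 0 0;0 0 -20 0 0;0 0 -20 0 0;0 0 -10 0 0;0 0 0 0 0;0 8 0 1 0;0 16 0 3 0;0 24 0 4 0;0 26 0 4 0;0 26 0 4 0;0 26 0 4 0;0 26 0 5 0;0 26 0 5 0;0 26 0 5 0;0 26 0 5 0;0 26 0 5 0;0 24 0 4 0;0 18 0 3 0;0 12 0 2 0"

```text
time_s: 35.37
position: [0.6197, 0.1157, 0.2049]
tcp_rot: [[0.356, -0.003, 0.934], [-0.934, -0.001, 0.356], [-0.0, -1.0, -0.003]]
force: [0.2, 1.2, -1.3]
opening: 0.499
```

>>> send_rows:
  moves: "0 10 0 1 0;0 6 0 1 0;0 2 0 0 0;0 0 0 0 -3;0 0 0 0 -6;0 0 0 0 -6;0 0 0 0 -6;0 0 0 0 -6;0 0 0 0 -6;0 0 0 0 -6;0 0 0 0 -6;0 0 0 0 -6;0 0 0 0 -6;0 0 0 0 -6;0 0 0 0 -6;0 0 0 0 0;0 0 0 0 0;0 0 0 0 0"

```text
time_s: 36.87
position: [0.6276, 0.103, 0.207]
tcp_rot: [[1.0, -0.0, 0.002], [-0.002, 0.0, 1.0], [-0.0, -1.0, 0.0]]
force: [-0.7, 0.2, -1.7]
opening: 0.5
```

```bash
python3 - <<'E'
from h import *
s=read_state();p=s["position"];print(p,s["force"],s["opening"]*87)
c=capture("scene");print(fit(c,"red_cap_jar",g=(.629,.103),base=.14))
cv2.imwrite("pics/a7.png",cv2.resize(c["image"][0:320,100:500],None,fx=1.8,fy=1.8))
E
```

```text
[0.62764569 0.10304981 0.20702211] [-0.66446885  0.24816371 -1.6727285 ] 43.51568634108447
[(0.01, 593, [0.628, 0.1047]), (0.079, 231, [0.6264, 0.1036]), ('top', 126, [0.628, 0.1058])]
```

View pics/a7.png

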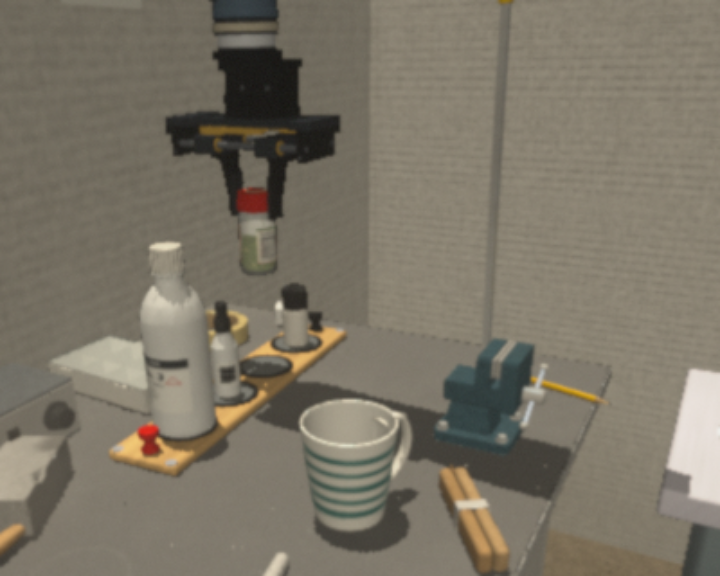

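The jar hangs upright over the last free mark (pixel 260,365). Lower it.

>>> send_rows:
  moves: "0 1 8 0 0;0 0 15 0 0;0 0 18 0 0;0 0 18 0 0;0 0 18 0 0;0 0 16 0 0;0 0 12 0 0;0 0 8 0 0;0 0 5 0 0;0 0 3 0 0;0 0 1 0 0;0 0 1 0 0;0 0 0 0 0;0 0 0 0 0"

```text
time_s: 38.08
position: [0.6295, 0.1024, 0.0848]
tcp_rot: [[1.0, 0.001, 0.001], [-0.001, -0.0, 1.0], [0.001, -1.0, -0.0]]
force: [0.3, -0.1, -1.9]
opening: 0.501
```

>>> send_rows:
  moves: "0 0 1 0 0;0 0 0 0 0;0 0 0 0 0"

```text
time_s: 38.33
position: [0.6291, 0.1024, 0.0833]
tcp_rot: [[1.0, 0.0, 0.0], [-0.0, 0.0, 1.0], [0.0, -1.0, 0.0]]
force: [1.0, 1.1, -2.2]
opening: 0.5
```

>>> send_rows:
  moves: "0 0 1 0 0;0 0 0.5 0 0;0 0 0 0 0;0 0 0 0 0"

```text
time_s: 38.67
position: [0.629, 0.1024, 0.0815]
tcp_rot: [[1.0, -0.0, 0.0], [-0.0, 0.0, 1.0], [-0.0, -1.0, 0.0]]
force: [0.3, -0.3, -0.9]
opening: 0.505
```

>>> send_rows:
  moves: "0 0 0.5 0 0;0 0 0.5 0 0;0 0 0 0 0;0 0 0 0 0"

```text
time_s: 39.0
position: [0.6292, 0.1024, 0.0812]
tcp_rot: [[1.0, 0.001, 0.0], [-0.0, 0.0, 1.0], [0.001, -1.0, 0.0]]
force: [-0.7, 0.3, 4.9]
opening: 0.501
```

>>> send_rows:
  moves: "47 0 0 0 0;54 0 0 0 0;70 0 0 0 0;70 0 0 0 0;70 0 0 0 0;70 0 0 0 0;70 0 -10 0 0;70 0 -22 0 0;70 0 -25 0 0;70 0 -25 0 0;70 0 -25 0 0;70 0 -25 0 0;70 0 -25 0 0;70 0 -25 0 0;70 0 0 0 0"

```text
time_s: 40.25
position: [0.6324, 0.1025, 0.2695]
tcp_rot: [[1.0, 0.013, 0.0], [-0.0, -0.0, 1.0], [0.013, -1.0, -0.0]]
force: [0.3, -0.3, 0.4]
opening: 0.804
```

>>> send_rows:
  moves: "70 -5 0 -10 0;70 -10 0 -20 0;70 -10 0 -25 0;70 -10 0 -25 0;70 -10 0 -25 0;70 -10 0 -25 0;70 -10 0 -25 0;70 -10 0 -25 0;70 -10 0 -25 0;70 -10 0 -25 0;70 -10 0 -25 0;70 -10 0 -25 0;70 -5 0 -15 0;70 0 0 0 0;70 0 0 0 0"

```text
time_s: 41.5
position: [0.5073, -0.1929, 0.2613]
tcp_rot: [[1.0, -0.003, 0.003], [-0.003, 0.002, 1.0], [-0.003, -1.0, 0.002]]
force: [0.6, -0.6, 0.4]
opening: 0.807
```

```bash
python3 - <<'E'
from h import *
s=read_state();print(s["position"],s["force"])
G=dict(tall_bottle=(.6204,.279),spray_bottle=(.6246,.191),red_cap_jar=(.6288,.103),cream_bottle=(.633,.015))
for n in ("scene","top"):
    c=capture(n)
    for b,g in G.items(): print(n,b,fit(c,b,g=g,base=.014))
    P=cloud(c,np.ones(c["z_map"].shape,bool));M=P[(P[:,2]>.085)&(P[:,2]<.1)&(np.hypot(P[:,0]-.39,P[:,1]-.335)<.05)];print(M.min(0),M.max(0))
    K=P[(P[:,2]>.015)&(P[:,2]<.045)&(np.hypot(P[:,0]-.617,P[:,1]-.338)<.02)];print("knob",np.round((K.min(0)+K.max(0))/2,4))
    im=c["image"][90:340,120:400] if n=="scene" else c["image"][130:310,120:400]
    cv2.imwrite(f"pics/f_{n}.png",cv2.resize(im,None,fx=2.4,fy=2.4))
E
```

```text
[ 0.50732416 -0.19286247  0.26126337] [ 0.5702582  -0.58606292  0.38221248]
scene tall_bottle [(0.01, 2058, [0.6218, 0.2792]), (0.178, 219, [0.6221, 0.2791]), ('top', 111, [0.6198, 0.2806])]
scene spray_bottle [(0.01, 336, [0.6258, 0.1909]), (0.085, 98, [0.6272, 0.19]), ('top', 26, [0.6242, 0.1938])]
scene red_cap_jar [(0.01, 493, [0.6304, 0.104]), (0.079, 144, [0.6316, 0.1028]), ('top', 133, [0.6305, 0.1031])]
scene cream_bottle [(0.01, 371, [0.6341, 0.0152]), ('top', 67, [0.6315, 0.0172])]
[0.35223275 0.28631741 0.08501887] [0.43700211 0.37229192 0.09617123]
knob [0.6185 0.34   0.0275]
top tall_bottle [(0.01, 300, [0.6215, 0.278]), (0.178, 53, [0.6222, 0.2788]), ('top', 197, [0.6212, 0.2784])]
top spray_bottle [(0.01, 59, [0.6252, 0.1891]), (0.085, 32, [0.6273, 0.1899]), ('top', 31, [0.6257, 0.1894])]
top red_cap_jar [(0.01, 99, [0.6293, 0.1015]), (0.079, 52, [0.6313, 0.1015]), ('top', 246, [0.6307, 0.1021])]
top cream_bottle [(0.01, 106, [0.6334, 0.0156]), ('top', 157, [0.6326, 0.0159])]
[0.35287732 0.28661922 0.08500413] [0.43749673 0.3704204  0.09937383]
knob [0.6176 0.3376 0.0281]
```

View pics/f_scene.png

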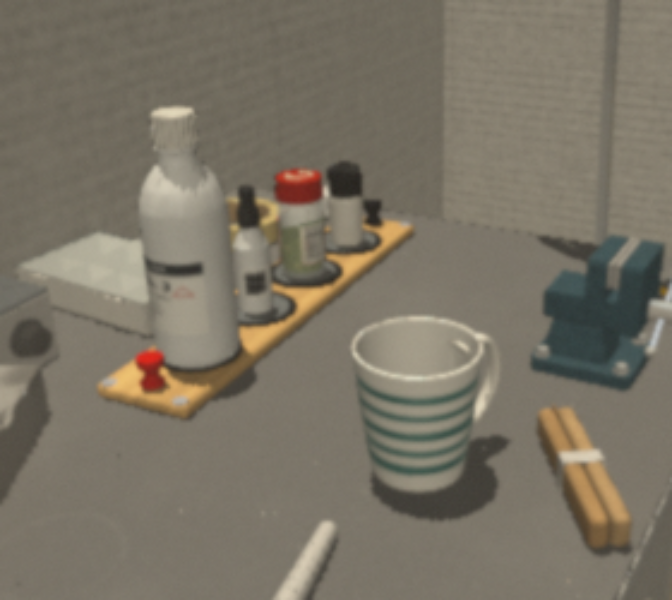

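View pics/f_top.png

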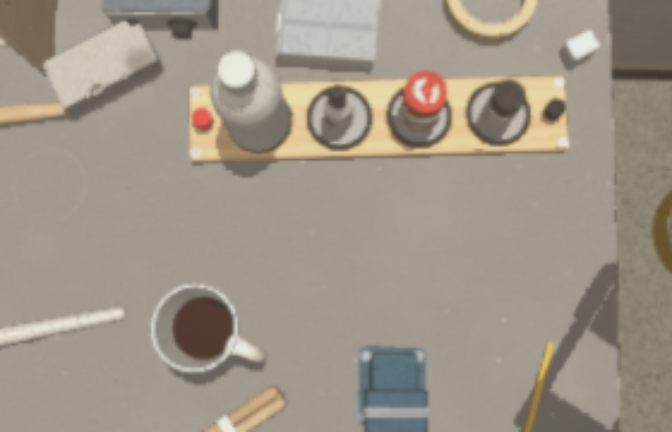

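All four bottles stand upright, centred on their marks in the right order; the mug has not moved, and the arm is clear. Handing in.

```bash
python3 -c "
from rig import *
print(hand_in())"
```

```text
the job is handed in; nothing more can be done
None
```

I placed all four bottles and handed the job in at about 41.5 s of the 122 s allowed. Starting at the red knob, the order is tall white, spray, red-cap jar, cream.

- **Centring:** in the last check, fits from both cameras put each bottle's axis within about 3 mm of its mark's centre (allowed: 13 mm).
- **Upright:** all four looked upright in both final pictures.
- **Mug:** it stayed within about 1 mm of where it started.
- **Arm:** the gripper was open, clear of everything and reading no contact force.

The two cameras disagreed by 1–4 mm on some points, mainly the bottle tops. No check failed. The hand-in gives no verdict.

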